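Set and lock the end stop of a bread-slicing guide

TASK

Set the wooden bread-slicing guide for 25 mm slices: with a fingertip, push its steel end stop along the board until the face towards the knife slot stands at the red line, then turn the black wing nut clockwise (seen from above) with repeated fingertip strokes on its wings until it is finger-tight and clamps the stop there. Only push and stroke, without forcing: lift or grip nothing, leave the guide where it stands and the other things undisturbed, and finish with the hand clear.

Things in the scene. Friction and masses are not known exactly. Their poses are not given: they have to be found in the camera images.
- guide: Bread-slicing guide: light wooden board 165 mm (its x) by 340 mm (its y), top 22 mm above the worktop, on rubber feet; about 2.8 kg, loose, slides if pushed with over 12 N. Origin: centre of the underside. x points across it to the back rail (away from the robot), y along it. Rail: x 67 to 82 mm, full length, 72 mm above the worktop. End stop and wing nut are on the +y half.
- knife_slot (a point): Centre of the knife slot (guide y = 0) on the board's top. The slot runs across the board between two pairs of wooden posts at guide x -75 and +75 mm; each pair spans y -19 to +19 mm and stands 97 mm above the worktop.
- red_line (a point): Point half-way across the board, on its top, at the red line's edge nearer the knife slot: guide x 0, y +25 mm. The line is 2 mm wide and runs across the board; small dark ticks at the near edge, 30 to 60 mm from the slot, belong to the same scale.
- end_stop: Steel end stop, slides along guide y only (15 to 61 mm from the slot). Origin: bottom edge, half-way across, of its face towards the knife slot; axes as the guide's. Plate x -54 to +54, 4 mm thick (y 0 to +4), top 85 mm above the worktop. Its foot, 44 mm wide, 4 mm thick, runs under the nut to y +112. Starts 15 to 33 mm past the line (+y). Nut loose: moves at 2 N, stays put. Set: at the line within 4 mm.
- wing_nut: Black wing nut on an upright stud fixed in the board at guide x +20, y +112 mm. Origin: on the axis at the nut's underside, 26 mm above the worktop when seated, up to 4 mm higher when loose; this body does not turn with the wings. Flange radius 12 mm, hub radius 10 mm up to 17 mm. The rail is 47 mm from the axis: wings pass it, a finger does not; the half circle away from the rail is free.
- nut_wings (a point): Point on the nut's axis at mid-height of the wings, 16 mm above the nut's underside. Two opposite wings, 5 mm thick, reach 30 mm from the axis; their round ends span 8 to 25 mm above the underside.
- wing_turn (a joint): Turn of the nut, rad, counted over whole turns: grows clockwise from above (tightening). At 0 and every pi the wings lie along the guide's y. Starts at 0 to 4, running free (about 1 N at the wings), stays where left. Each turn lowers it 3 mm. At 8.5 it meets the stop's foot; the resistance then grows to about 5 N within 1 rad. Finger-tight: 9.3 to 10.5; beyond is forcing.
- pepper_mill: Brown wooden pepper mill, 58 mm wide, 170 mm tall, standing loose; origin at its underside. A bystander.
- salt_shaker: Salt shaker, 44 mm wide, 90 mm tall, standing loose; origin at its underside. A bystander.
- espresso_cup: Small brown stoneware cup with an ear, 67x94x58 mm, standing loose; origin at its underside. A bystander.
- pear: Pear, 68 mm wide, 101 mm tall, standing loose; origin at its underside. A bystander.

How it is judged:
By the outcome, as a careful person would: the job done as asked, in the order asked, and still so for the second after the job is handed in, with the robot touching nothing.
It also fails if it takes over 64 s, if anything falls off the work surface, if the arm or the gripper's body presses on something with over 40 N, if the wrist force passes 120 N, or if a joint passes its speed limit or range.

ROBOT

A 6-joint arm with a two-finger parallel gripper is mounted at the origin on a cart in front of the work surface, level with it; the furniture and walls round the work are solid. World frame = base frame: x ahead of the robot, y to its left, z up, the work surface at z = 0. Lengths are in m, angles in rad, forces in N, time in s.
With the tool pointing down it reaches from about 0.4 to 0.825 m from the base axis. Payload 7 kg.
Tool frame: the origin (TCP) lies between the finger pads; the fingertips stand 14 mm ahead of it and the grasp point (between the pads) lies 5 mm behind it; z points along the fingers, y is the line along which they close (so a half turn about z gives the same grasp; the last joint's range is limited). The gripper opens to 85 mm and grips with 20 to 120 N. Pads are 22 mm wide; open, the fingers measure 114 mm over their backs; the gripper's body (76 mm by 85 mm) begins 54 mm behind the grasp point. The pads swing forward as they close: fully open they stand 13 mm farther back than shut.
Start: joints at [-0.954, 0.359, 0.012, 0, -1.224, -0.288], TCP at [0.218, -0.639, 0.245] pointing down, gripper open.
Joint ranges: [-3.07, 3.07], [-1.43, 2.12], [-1.02, 1.25], [-3.03, 1.67], [-3.05, -0], [-3.03, 3.03]. Speed limits (rad/s): [2.39, 2.39, 3.01, 3.14, 3.14, 3.14].

INTERFACE

Orientations are given as a 3x3 rotation matrix whose columns are the frame's x, y, z axes.
In Python, from bench import state, camera, job_done gives the robot as it stands.
- The arm moves only by the tool carry_out, never from a script. Its argument "motion" is a list of rows, each a list of 7 numbers: the opening in per cent of the stroke, from 0 (shut) to 100 (fully open), then the shift along the tool's x, y, z in m, then the turn, a rotation vector about the tool's x, y, z in rad. A call has 1 to 20 rows; each row is the pose to reach, as a shift and turn from the pose commanded when the call began, along the tool's axes at that moment; what a row does not reach only later rows make up. A row lasts 1/12 s, in which the tool goes at most 41.7 mm and 7.16 degrees, less where a joint would pass 70% of its speed; a pose out of reach is approached as far as the arm can. A call with a gripper value outside its range is refused whole. The fingers move at their own pace and stop on an object; the grip force is fixed at half the most. Time passes only in rows, so rows that repeat a pose let the fingers close. It gives the time, the measured TCP pose, the force, the opening and the grip force at its end, in the units of the state.
- state(): the state, without advancing time (a new reading comes with each control period).
- camera(name): name is "side" or "top" or "wrist"; returns a dict with "img" (384x512x3 uint8, blue, green, red), "range_z" (384x512 float32, m along the optical axis (not along the pixel's ray), 0 where there is no reading), "camera_matrix" (3x3 intrinsics, pixels), "position" and "orientation" of the camera in the world. Camera axes: x right, y up, looking along -z (the intrinsics and any distortion apply to the point x, -y, -z); pixel columns grow to the right and rows downward; lengths in m; the calibration is good to about 2 mm. The wrist camera is an equidistant fisheye: a pixel r from the principal point sees the ray r / f radians off the axis. A picture is of the moment at which its call begins.
- job_done(): hands the job in; it is judged then, once.
The state is a dict: "t": time; "joint_pos": joint angles; "joint_vel": joint speeds; "joint_efforts": joint torques, N m; "position": TCP position; "orientation": TCP orientation; "force": force on the tool from outside, world axes, zero at the start; "ft_torque": the same for the moment, N m; "finger_gap": finger opening in m; "gripper_force": force on a finger pad.
Only numpy, scipy, OpenCV 4.12 (cv2) and the standard library are available. Lean on these libraries where they do the work, as an engineer would, in place of code of your own. Each camera call takes 0.05 s, during which the arm holds its last target. There are 200 camera calls.

## Working session

There is one attempt and no reset: what is moved stays moved. The work goes in short steps, Python scripts to look and compute and a tool call to move; the robot and the scene stay as the last step left them, time stands still between calls to the robot, and variables do not carry over. Pictures are saved under pics/ and viewed, at most 10 in all, crops included, and the job is handed in when it is done.

Besides the shell and the picture viewer there is one more tool, called after "Emit:" by a JSON object that holds its "api" and its "payload", one argument or row to a line. carry_out: Moves the arm, as the interface text tells. Its arguments: {"type":"object","properties":{"motion":{"type":"array","items":{"type":"array","items":{"type":"number"}}}},"required":["motion"]}

```bash
mkdir -p pics; ls; cat > h.py <<'E'
import numpy as np, cv2
from bench import state, camera, job_done
def pts(c):
    """world xyz for every pixel (pinhole cams)"""
    K=np.array(c["camera_matrix"]); z=c["range_z"]; v,u=np.indices(z.shape)
    p=np.stack([(u-K[0,2])/K[0,0]*z,-(v-K[1,2])/K[1,1]*z,-z],-1)
    return p@np.array(c["orientation"]).T+np.array(c["position"])
E
python3 - <<'E'
from h import *
s=state(); print(s)
a=camera("top"); b=camera("side")
np.save("top.npy",pts(a)); np.save("side.npy",pts(b))
cv2.imwrite("pics/top.png",cv2.resize(a["img"],(800,600)));cv2.imwrite("pics/side.png",cv2.resize(b["img"],(800,600)))
print(a["position"],a["camera_matrix"],b["position"])
E
```

```text
pics
{'t': 0.0, 'joint_pos': array([-9.53912740e-01,  3.59408257e-01,  1.10305116e-02, -3.53789378e-04,
       -1.22408687e+00, -2.88096629e-01]), 'joint_vel': array([-0.000596  , -0.00060586, -0.00058308, -0.00120988,  0.00051688,
       -0.00075764]), 'joint_efforts': array([-1.93263563e-04, -5.83323705e+01,  2.93418878e+01,  6.93661228e+00,
       -6.01781707e-03,  1.03697184e-04]), 'position': array([ 0.21777568, -0.63840868,  0.24433684]), 'orientation': array([[-9.46473573e-01, -3.22780568e-01, -6.93679125e-04],
       [-3.22781276e-01,  9.46472311e-01,  1.55327151e-03],
       [ 1.55182223e-04,  1.69403707e-03, -9.99998553e-01]]), 'force': array([ 0.06552122, -0.32584989,  0.91408879]), 'ft_torque': array([0.0297994 , 0.01477484, 0.03240302]), 'gripper_force': 0.0, 'finger_gap': 0.08522699809034304}
[0.35687166 0.00244228 1.28792223] [[400.19574691   0.         255.50755382]
 [  0.         400.19574691 192.48976264]
 [  0.           0.           1.        ]] [-0.55265171 -1.06966441  0.9906272 ]
```

View pics/top.png

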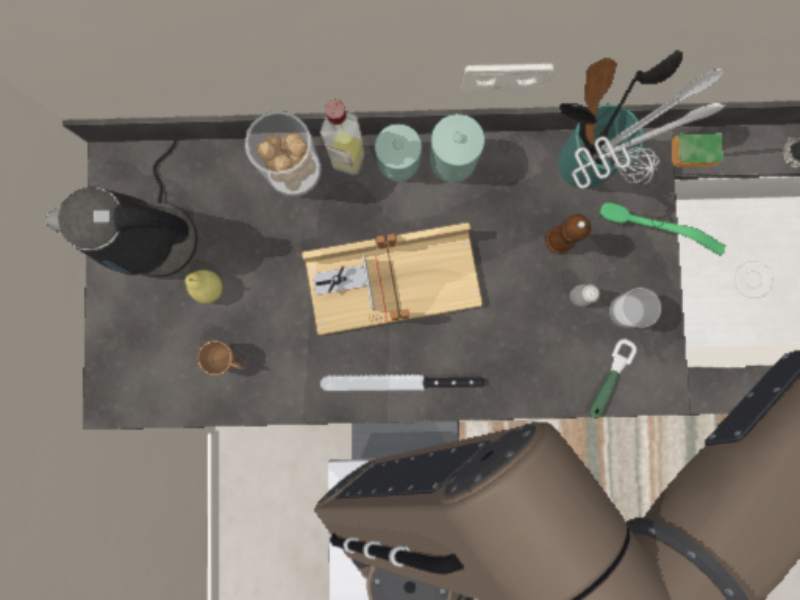

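View pics/side.png

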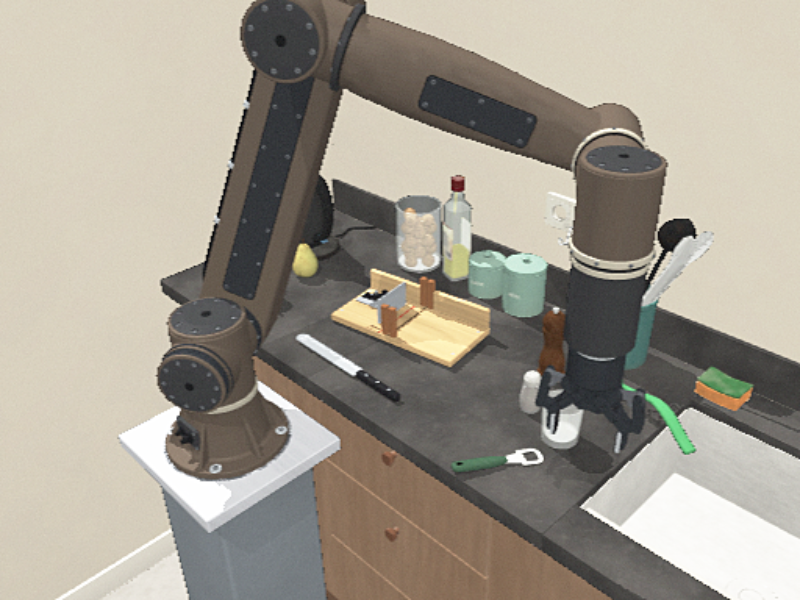

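The top view shows the guide around (395,280), with the stop plate at about x=370, the red line at 383 and the nut at (338,280) in 800 px scale. The robot arm doesn't hide it.

```bash
python3 - <<'E'
from h import *
P=np.load("top.npy"); img=cv2.imread("pics/top.png")
sub=P[130:225,185:320]
def fit(m,name):
    q=sub[m][:,:2].astype(np.float32); r=cv2.minAreaRect(q); print(name,len(q),r, sub[m][:,2].mean()); return q
z=sub[...,2]
x=sub[...,0]
q=fit((abs(z-.072)<.006)&(x>.5),"rail")
b=fit((abs(z-.022)<.005),"board")
def px(u,v): return P[int(v*384/600),int(u*512/800)]
for n,u,v in [("nut",338,280),("stop",367,285),("red",383,285),("nearL",319,331),("nearR",480,303)]: print(n,px(u,v))
c=img[215:345,290:490]; cv2.imwrite("pics/topc.png",cv2.resize(c,(800,520),interpolation=cv2.INTER_CUBIC))
E
```

```text
rail 444 ((0.5514113903045654, 0.02342866361141205), (0.08500155806541443, 0.33323341608047485), 8.685479164123535) 0.07140401607316173
board 4506 ((0.5112072229385376, 0.016822949051856995), (0.16174151003360748, 0.34018784761428833), 8.74349308013916) 0.02201161162085989
nut [0.51291103 0.12673044 0.04728951]
stop [0.50406746 0.07167015 0.02996757]
red [0.50428036 0.03713582 0.02044886]
nearL [0.41518433 0.16912639 0.02042391]
nearR [ 0.46393065 -0.15885248  0.021883  ]
```

View pics/topc.png

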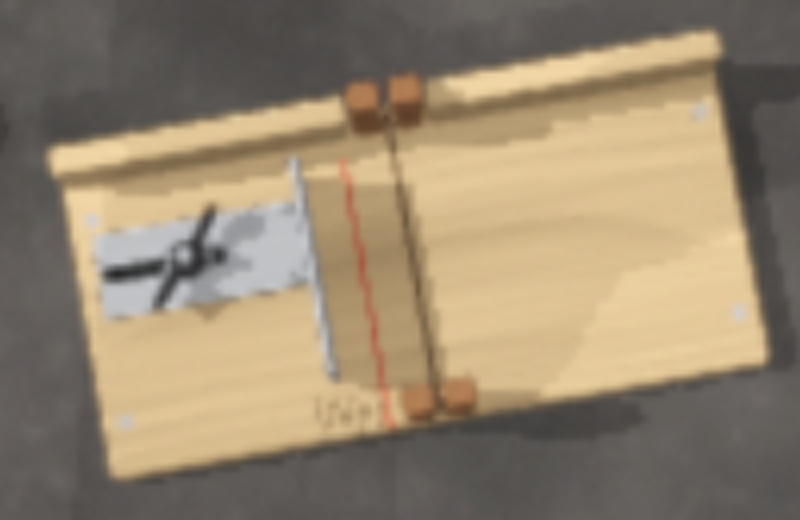

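The crop shows the wings running from (160,305) to (210,208) with the hub at (187,257). The black bar on its left is the foot's slot, and the plate runs from (295,160) to (335,375). That puts the wing angle at about 2.2 rad, which is unambiguous within 0 to 4. Next I'll fit the guide pose.

```bash
cat >> h.py <<'E'
def toguide(p,G):
    x,y,a=G; d=np.asarray(p)[...,:2]-[x,y]; c,s=np.cos(a),np.sin(a)
    return np.stack([d[...,0]*c+d[...,1]*s,-d[...,0]*s+d[...,1]*c,np.asarray(p)[...,2]],-1)*1e3
E
python3 - <<'E'
from h import *
P=np.load("top.npy"); sub=P[130:225,185:320].reshape(-1,3)
a=np.radians(8.72)
g=toguide(sub,(.52,.0176,a))
b=g[abs(g[:,2]-22)<4]; 
print("near edge x at y bins",[(y,round(np.percentile(b[(abs(b[:,1]-y)<15),0],1),1)) for y in(-140,-70,70,140)])
print("y ends",[(x,np.percentile(b[abs(b[:,0]-x)<10][:,1],[.5,99.5]).round(1)) for x in(-60,-20,40)])
r=g[(abs(g[:,2]-72)<3)&(g[:,0]>50)]; print("rail x",[(y,np.percentile(r[abs(r[:,1]-y)<20][:,0],[3,97]).round(1)) for y in(-140,-60,60,140)], np.percentile(r[:,1],[.5,99.5]))
s=g[(g[:,2]>60)&(g[:,1]>25)&(g[:,1]<75)&(abs(g[:,0])<50)]; print("plate top",s.mean(0),len(s),np.polyfit(s[:,0],s[:,1],1))
n=g[(g[:,2]>34)&(g[:,1]>75)&(abs(g[:,0])<60)]; print("nut",n.round(0).tolist())
E
```

```text
near edge x at y bins [(-140, np.float64(-87.7)), (-70, np.float64(-88.5)), (70, np.float64(-88.8)), (140, np.float64(-88.6))]
y ends [(-60, array([-166. ,  167.4])), (-20, array([-166.6,  167. ])), (40, array([-167.2,  167.7]))]
rail x [(-140, array([60.6, 73.5])), (-60, array([60.7, 73.7])), (60, array([60.2, 73.4])), (140, array([60.9, 72.6]))] [-164.04227753  164.83457024]
plate top [-2.7314157  49.51838367 82.64509256] 48 [1.58121133e-03 4.95227026e+01]
nut [[60.0, 86.0, 67.0], [60.0, 90.0, 52.0], [60.0, 120.0, 67.0], [60.0, 112.0, 56.0], [60.0, 106.0, 50.0], [60.0, 104.0, 47.0], [60.0, 101.0, 44.0], [60.0, 95.0, 38.0], [60.0, 166.0, 76.0], [60.0, 160.0, 70.0], [60.0, 144.0, 52.0], [60.0, 130.0, 37.0], [60.0, 152.0, 41.0], [35.0, 95.0, 50.0], [32.0, 98.0, 53.0], [32.0, 95.0, 53.0], [30.0, 99.0, 50.0], [29.0, 96.0, 52.0], [28.0, 103.0, 47.0], [26.0, 99.0, 51.0], [27.0, 97.0, 42.0], [24.0, 103.0, 52.0], [24.0, 100.0, 49.0], [22.0, 107.0, 49.0], [21.0, 104.0, 47.0], [20.0, 114.0, 46.0], [19.0, 110.0, 49.0], [19.0, 108.0, 45.0], [19.0, 105.0, 44.0], [19.0, 121.0, 37.0], [18.0, 117.0, 44.0], [16.0, 113.0, 55.0], [16.0, 111.0, 50.0], [15.0, 108.0, 50.0], [15.0, 105.0, 46.0], [14.0, 118.0, 47.0], [13.0, 114.0, 55.0], [12.0, 111.0, 59.0], [12.0, 108.0, 50.0], [12.0, 105.0, 48.0], [13.0, 103.0, 37.0], [11.0, 118.0, 47.0], [10.0, 115.0, 52.0], [10.0, 112.0, 51.0], [10.0, 109.0, 47.0], [9.0, 106.0, 44.0], [10.0, 104.0, 38.0], [10.0, 123.0, 35.0], [8.0, 118.0, 50.0], [8.0, 116.0, 46.0], [8.0, 113.0, 42.0], [7.0, 110.0, 45.0], [6.0, 107.0, 44.0], [6.0, 120.0, 40.0], [6.0, 117.0, 38.0], [4.0, 113.0, 46.0], [4.0, 110.0, 41.0], [2.0, 123.0, 50.0], [2.0, 120.0, 45.0], [3.0, 117.0, 38.0], [2.0, 111.0, 37.0], [-1.0, 126.0, 52.0], [-1.0, 123.0, 52.0], [-1.0, 121.0, 43.0], [-4.0, 126.0, 54.0], [-4.0, 124.0, 48.0], [-6.0, 130.0, 49.0], [-7.0, 127.0, 55.0], [-6.0, 125.0, 39.0], [-9.0, 131.0, 48.0], [-10.0, 127.0, 54.0]]
```

Emit:
{"api": "carry_out", "payload": {
  "motion": [
    [0, -0.024, 0.03, -0.01, 0, 0, 0.0],
    [0, -0.049, 0.06, -0.02, 0, 0, 0.02],
    [0, -0.074, 0.091, -0.02, 0, 0, 0.03],
    [0, -0.098, 0.121, -0.02, 0, 0, 0.04],
    [0, -0.123, 0.151, -0.02, 0, 0, 0.05],
    [0, -0.147, 0.182, -0.02, 0, 0, 0.06],
    [0, -0.172, 0.212, -0.02, 0, 0, 0.07],
    [0, -0.196, 0.242, -0.02, 0, 0, 0.08],
    [0, -0.221, 0.273, -0.02, 0, 0, 0.09],
    [0, -0.245, 0.303, -0.02, 0, 0, 0.1],
    [0, -0.27, 0.333, -0.02, 0, 0, 0.11],
    [0, -0.294, 0.363, -0.02, 0, 0, 0.12],
    [0, -0.319, 0.394, -0.02, 0, 0, 0.13],
    [0, -0.343, 0.424, -0.02, 0, 0, 0.14],
    [0, -0.368, 0.454, -0.02, 0, 0, 0.15],
    [0, -0.393, 0.485, -0.02, 0, 0, 0.16],
    [0, -0.417, 0.515, -0.02, 0, 0, 0.17],
    [0, -0.442, 0.545, -0.02, 0, 0, 0.177],
    [0, -0.466, 0.576, 0, 0, 0, 0.177],
    [0, -0.491, 0.606, 0.02, 0, 0, 0.177]
  ]
}}

```text
t: 1.77
position: [0.4861, 0.0919, 0.2278]
orientation: [[-0.988, -0.152, 0.002], [-0.152, 0.988, 0.002], [-0.003, 0.001, -1.0]]
force: [1.7, -0.6, -0.2]
finger_gap: -0.0001
gripper_force: 0.0
```

```bash
python3 - <<'E'
from h import *
s=state(); G=(.5136,.0166,.152)
print(s["t"],s["position"],s["orientation"],s["finger_gap"],s["force"],toguide(s["position"],G))
w=camera("wrist"); print(w["camera_matrix"],w["position"]); cv2.imwrite("pics/w1.png",cv2.resize(w["img"],(800,600)))
E
```

```text
1.7667 [0.48607338 0.09187402 0.22778637] [[-0.98840632 -0.1518137   0.00235351]
 [-0.1518103   0.98840841  0.0015636 ]
 [-0.00256361  0.00118818 -0.99999601]] -0.00010722812559447911 [ 1.65544693 -0.60606452 -0.2248374 ] [-15.81159785  78.57407724 227.78636559]
[[297.31863964   0.         251.4400608 ]
 [  0.         297.31863964 198.9167008 ]
 [  0.           0.           1.        ]] [0.41338306 0.08098417 0.35659552]
```

View pics/w1.png

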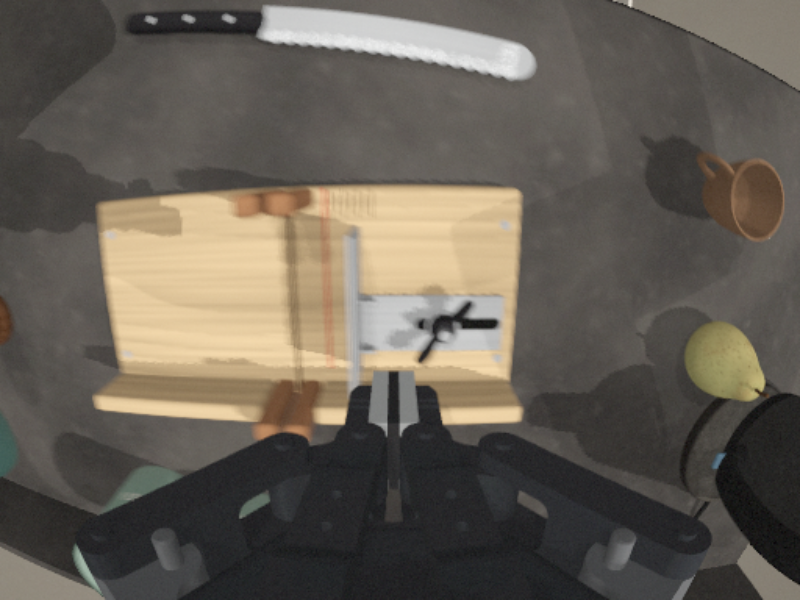

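The wrist view shows the red line at about x=328, the plate top edge at about 353, and the hub at (445,327) with wing tips at (469,304) and (422,359). I'll convert these to guide coordinates as a check.

```bash
cat >> h.py <<'E'
def wpts(w,uv,z):
    """world point where the fisheye ray of pixel (512x384) meets height z"""
    K=np.array(w["camera_matrix"]); d=(np.array(uv,float)-K[:2,2])/K[0,0]; r=np.linalg.norm(d)
    ray=np.array([d[0]/r*np.sin(r),-d[1]/r*np.sin(r),-np.cos(r)]); ray=np.array(w["orientation"])@ray
    o=np.array(w["position"]); return o+ray*(z-o[2])/ray[2]
E
python3 - <<'E'
from h import *
w=camera("wrist"); G=(.5136,.0166,.152)
for n,u,v,z in [("hub",446,325,.047),("tipA",469,304,.05),("tipB",421,359,.05),("plate top",353,250,.085),("plate top",353,370,.085),("red",327,250,.022),("slot",293,250,.022),("cornerNL",521,188,.022),("cornerNR",98,205,.022),("railfront",516,378,.072)]:
    print(n,toguide(wpts(w,(u*.64,v*.64),z),G).round(1))
E
```

```text
hub [ 12.7 119.6  47. ]
tipA [ -3.3 134.5  50. ]
tipB [ 36.9 102.5  50. ]
plate top [-45.6  59.4  85. ]
plate top [30.  57.6 85. ]
red [-36.   35.1  22. ]
slot [-36.3  10.   22. ]
cornerNL [-82.4 175.   22. ]
cornerNR [ -79.8 -157.    22. ]
railfront [ 42.6 166.2  72. ]
```

Emit:
{"api": "carry_out", "payload": {
  "motion": [
    [0, 0, 0.002, 0.03, 0, 0, 0],
    [0, 0, 0.002, 0.06, 0, 0, 0],
    [0, 0, 0.002, 0.09, 0, 0, 0],
    [0, 0, 0.002, 0.12, 0, 0, 0],
    [0, 0, 0.002, 0.145, 0, 0, 0],
    [0, 0, 0.002, 0.16, 0, 0, 0],
    [0, 0, 0.002, 0.17, 0, 0, 0],
    [0, 0, 0.002, 0.172, 0, 0, 0],
    [0, 0, 0.002, 0.172, 0, 0, 0],
    [0, 0, 0.002, 0.172, 0, 0, 0]
  ]
}}

```text
t: 2.7
position: [0.4851, 0.0911, 0.0553]
orientation: [[-0.989, -0.151, -0.0], [-0.151, 0.989, -0.0], [0.0, -0.0, -1.0]]
force: [0.0, 0.1, -0.3]
finger_gap: 0.0003
gripper_force: 0.0
```

Emit:
{"api": "carry_out", "payload": {
  "motion": [
    [0, 0, -0.003, 0, 0, 0, 0],
    [0, 0, -0.006, 0, 0, 0, 0],
    [0, 0, -0.009, 0, 0, 0, 0],
    [0, 0, -0.012, 0, 0, 0, 0],
    [0, 0, -0.015, 0, 0, 0, 0],
    [0, 0, -0.017, 0, 0, 0, 0],
    [0, 0, -0.019, 0, 0, 0, 0],
    [0, 0, -0.021, 0, 0, 0, 0],
    [0, 0, -0.023, 0, 0, 0, 0],
    [0, 0, -0.025, 0, 0, 0, 0],
    [0, 0, -0.025, 0, 0, 0, 0],
    [0, 0, -0.025, 0, 0, 0, 0]
  ]
}}

```text
t: 3.7
position: [0.4891, 0.0665, 0.0555]
orientation: [[-0.989, -0.151, 0.0], [-0.151, 0.989, -0.0], [-0.0, -0.0, -1.0]]
force: [0.6, 0.3, 1.8]
finger_gap: 0.0002
gripper_force: 1.2
```

```bash
cat >> h.py <<'E'
G=(.5136,.0166,.152)
def look(name,box=None):
    s=state(); print(s["t"],toguide(s["position"],G).round(1),s["force"].round(2))
    w=camera("wrist"); im=w["img"]
    if box: x0,y0,x1,y1=box; im=im[y0:y1,x0:x1]
    cv2.imwrite(name,cv2.resize(im,(800,600*1 if not box else int(800*(y1-y0)/(x1-x0))),interpolation=cv2.INTER_CUBIC)); return w
E
python3 - <<'E'
from h import *
look("pics/w2.png")
E
```

```text
3.7 [-16.6  53.1  55.5] [0.64 0.3  1.79]
```

View pics/w2.png

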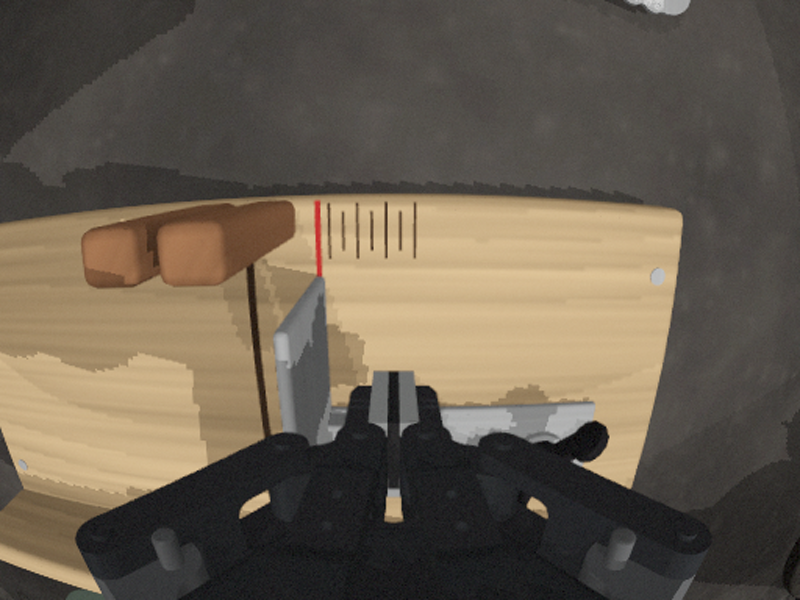

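The plate appears close to the red line, whose visible end is at (320,276), with the plate's bottom corner around (322,285). I'll zoom in.

```bash
python3 - <<'E'
from h import *
w=look("pics/w3.png",(160,120,260,190))
f=lambda u,v,z:toguide(wpts(w,(u*.64,v*.64),z),G).round(1)
for a in [(319,240,.022),(316.5,225,.022),(250,300,.022),(329.5,230,.022),(415,230,.022),(322,283,.022),(283,345,.085),(276,345,.085),(289,345,.085)]: print(a,f(*a))
E
```

```text
3.75 [-16.7  53.1  55.4] [ 0.91 -1.54  2.3 ]
(319, 240, 0.022) [-67.8  27.5  22. ]
(316.5, 225, 0.022) [-73.2  26.8  22. ]
(250, 300, 0.022) [-45.9   0.2  22. ]
(329.5, 230, 0.022) [-71.3  31.4  22. ]
(415, 230, 0.022) [-71.1  61.4  22. ]
(322, 283, 0.022) [-52.1  28.   22. ]
(283, 345, 0.085) [-52.1  28.   85. ]
(276, 345, 0.085) [-52.   26.3  85. ]
(289, 345, 0.085) [-52.1  29.5  85. ]
```

View pics/w3.png

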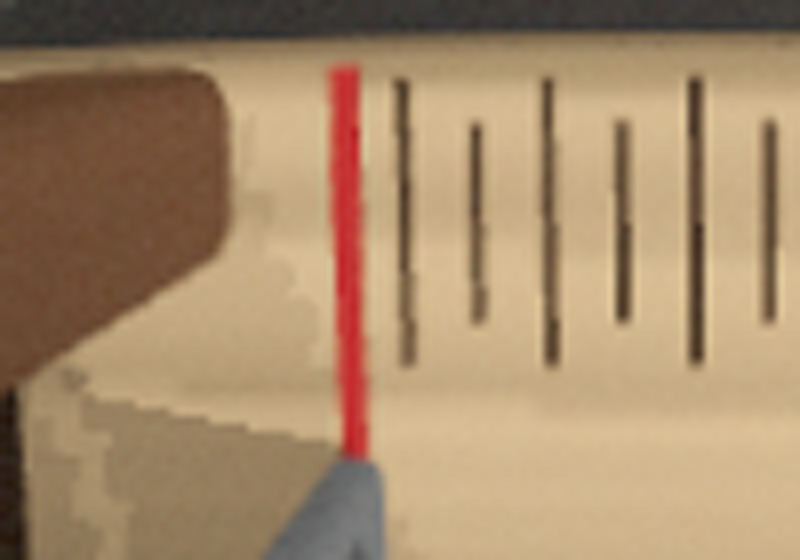

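The plate's near face now stands at the red line. In the crop the red line spans 342–368 and the plate's bottom corner 342–382, so the face is at about 25 mm. I'll back off, lift and go behind the wing.

Emit:
{"api": "carry_out", "payload": {
  "motion": [
    [0, 0, 0.003, 0, 0, 0, 0],
    [0, 0, 0.008, 0, 0, 0, 0],
    [0, 0, 0.008, -0.02, 0, 0, 0],
    [0, 0, 0.008, -0.04, 0, 0, 0],
    [0, -0.006, 0.02, -0.04, 0, 0, 0],
    [0, -0.012, 0.032, -0.04, 0, 0, 0],
    [0, -0.017, 0.042, -0.04, 0, 0, 0],
    [0, -0.017, 0.042, -0.04, 0, 0, 0],
    [0, -0.017, 0.042, -0.025, 0, 0, 0],
    [0, -0.017, 0.042, -0.01, 0, 0, 0],
    [0, -0.017, 0.042, 0.003, 0, 0, 0],
    [0, -0.017, 0.042, 0.003, 0, 0, 0],
    [0, -0.017, 0.042, 0.003, 0, 0, 0]
  ]
}}

```text
t: 4.88
position: [0.4986, 0.1105, 0.0512]
orientation: [[-0.988, -0.152, -0.003], [-0.152, 0.988, -0.002], [0.003, -0.001, -1.0]]
force: [0.4, 0.2, 0.3]
finger_gap: -0.0004
gripper_force: 0.0
```

```bash
python3 - <<'E'
from h import *
w=look("pics/w4.png")
def arc(a0,a1,n,c=(20,112),R=26):
    a=np.radians(np.linspace(a0,a1,n)); p=np.c_[np.sin(a),np.cos(a)]*R; d=p-p[0]
    print(np.c_[-d[:,0],d[:,1]].round(1).tolist())
arc(230,375,16)
E
```

```text
4.8833 [-0.6 95.1 51.2] [0.36 0.19 0.29]
[[-0.0, 0.0], [2.5, 3.6], [4.4, 7.5], [5.6, 11.8], [6.1, 16.1], [5.8, 20.5], [4.8, 24.7], [3.1, 28.8], [0.8, 32.5], [-2.2, 35.7], [-5.6, 38.4], [-9.5, 40.5], [-13.6, 41.9], [-18.0, 42.6], [-22.3, 42.6], [-26.6, 41.8]]
```

View pics/w4.png

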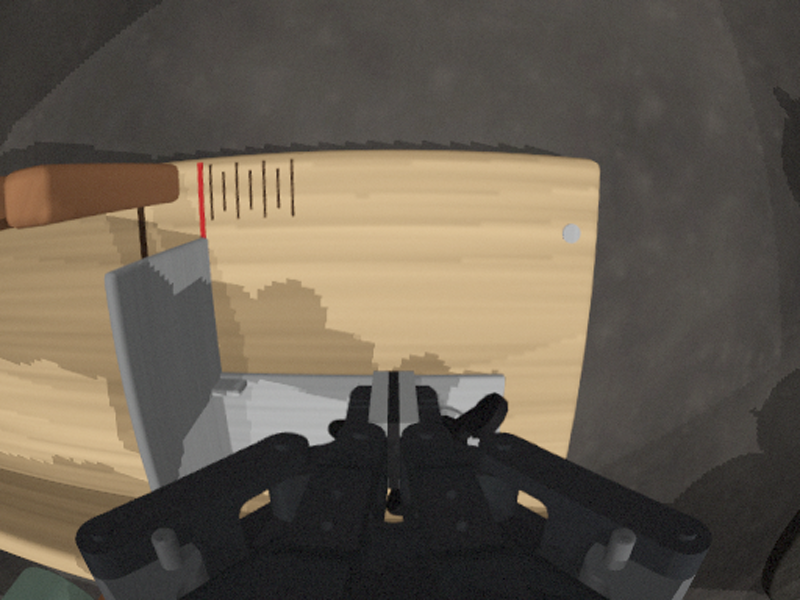

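The stop stayed at the line. The wing is at (490,410), just on the finger's +y side, so I'll stroke it.

Emit:
{"api": "carry_out", "payload": {
  "motion": [
    [0, 0.0025, 0.0036, 0, 0, 0, 0],
    [0, 0.0044, 0.0075, 0, 0, 0, 0],
    [0, 0.0056, 0.0118, 0, 0, 0, 0],
    [0, 0.006, 0.016, 0, 0, 0, 0],
    [0, 0.0058, 0.0205, 0, 0, 0, 0],
    [0, 0.0048, 0.0247, 0, 0, 0, 0],
    [0, 0.003, 0.0288, 0, 0, 0, 0],
    [0, 0.001, 0.0325, 0, 0, 0, 0],
    [0, -0.002, 0.0357, 0, 0, 0, 0],
    [0, -0.0056, 0.0384, 0, 0, 0, 0],
    [0, -0.0095, 0.0405, 0, 0, 0, 0],
    [0, -0.0136, 0.042, 0, 0, 0, 0],
    [0, -0.018, 0.0426, 0, 0, 0, 0],
    [0, -0.0223, 0.0426, 0, 0, 0, 0],
    [0, -0.0266, 0.042, 0, 0, 0, 0],
    [0, -0.0266, 0.042, 0, 0, 0, 0],
    [0, -0.0266, 0.042, 0, 0, 0, 0]
  ]
}}

```text
t: 6.35
position: [0.5202, 0.1566, 0.0525]
orientation: [[-0.989, -0.151, 0.001], [-0.151, 0.989, 0.001], [-0.001, 0.0, -1.0]]
force: [0.4, -0.1, -0.2]
finger_gap: -0.0001
gripper_force: 0.1
```

Emit:
{"api": "carry_out", "payload": {
  "motion": [
    [0, 0, 0, -0.015, 0, 0, 0],
    [0, 0, 0, -0.03, 0, 0, 0],
    [0, 0, 0, -0.05, 0, 0, 0],
    [0, 0.02, 0, -0.07, 0, 0, 0],
    [0, 0.04, 0, -0.09, 0, 0, 0],
    [0, 0.05, 0, -0.1, 0, 0, 0],
    [0, 0.05, 0, -0.1, 0, 0, 0],
    [0, 0.05, 0, -0.1, 0, 0, 0]
  ]
}}

```text
t: 7.02
position: [0.4703, 0.1492, 0.1534]
orientation: [[-0.988, -0.152, 0.002], [-0.152, 0.988, 0.002], [-0.003, 0.002, -1.0]]
force: [0.5, 0.7, 0.2]
finger_gap: 0.0001
gripper_force: 0.0
```

```bash
python3 - <<'E'
from h import *
w=look("pics/w5.png")
E
```

```text
7.0167 [-22.7 137.6 153.4] [0.46 0.69 0.23]
```

View pics/w5.png

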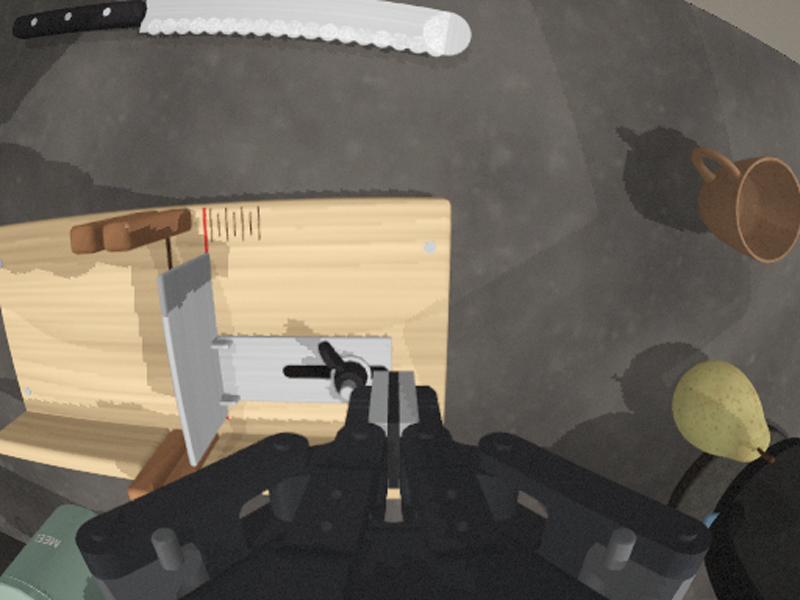

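The wing has turned to 231° (tip at (325,347), hub at (350,378)), so θ≈4.03 as predicted. Stroke 2 next.

Emit:
{"api": "carry_out", "payload": {
  "motion": [
    [0, -0.022, -0.025, 0.02, 0, 0, 0],
    [0, -0.045, -0.0515, 0.04, 0, 0, 0],
    [0, -0.045, -0.0515, 0.06, 0, 0, 0],
    [0, -0.045, -0.0515, 0.07, 0, 0, 0],
    [0, -0.045, -0.0515, 0.085, 0, 0, 0],
    [0, -0.045, -0.0515, 0.095, 0, 0, 0],
    [0, -0.045, -0.0515, 0.102, 0, 0, 0],
    [0, -0.045, -0.0515, 0.102, 0, 0, 0],
    [0, -0.045, -0.0515, 0.102, 0, 0, 0]
  ]
}}

```text
t: 7.82
position: [0.5222, 0.105, 0.0504]
orientation: [[-0.988, -0.152, -0.0], [-0.152, 0.988, -0.0], [0.0, -0.0, -1.0]]
force: [-0.1, -0.1, 0.5]
finger_gap: 0.0001
gripper_force: 0.0
```

```bash
python3 - <<'E'
from h import *
s=state(); print(toguide(s["position"],G),s["force"])
def arc(a0,a1,n,c=(20,112),R=26):
    a=np.radians(np.linspace(a0,a1,n)); p=np.c_[np.sin(a),np.cos(a)]*R; d=p-p[0]
    print(np.c_[-d[:,0],d[:,1]].round(1).tolist())
arc(175,375,18)
arc(175,335,16)
E
```

```text
[21.85247902 86.12158513 50.38155174] [-0.14710066 -0.14288488  0.5009981 ]
[[-0.0, 0.0], [5.3, 0.1], [10.5, 1.2], [15.4, 3.5], [19.7, 6.6], [23.3, 10.6], [25.9, 15.2], [27.6, 20.2], [28.3, 25.5], [27.8, 30.8], [26.3, 35.9], [23.7, 40.6], [20.3, 44.7], [16.1, 47.9], [11.3, 50.3], [6.1, 51.6], [0.8, 51.9], [-4.5, 51.0]]
[[-0.0, 0.0], [4.8, 0.0], [9.6, 1.0], [14.1, 2.7], [18.2, 5.3], [21.7, 8.6], [24.6, 12.5], [26.6, 16.9], [27.9, 21.5], [28.3, 26.4], [27.7, 31.2], [26.3, 35.8], [24.1, 40.1], [21.1, 43.9], [17.4, 47.0], [13.3, 49.5]]
```

Emit:
{"api": "carry_out", "payload": {
  "motion": [
    [0, 0.0053, 0, 0, 0, 0, 0],
    [0, 0.0105, 0.0012, 0, 0, 0, 0],
    [0, 0.0154, 0.0035, 0, 0, 0, 0],
    [0, 0.0197, 0.0066, 0, 0, 0, 0],
    [0, 0.0233, 0.0106, 0, 0, 0, 0],
    [0, 0.026, 0.0152, 0, 0, 0, 0],
    [0, 0.0276, 0.0202, 0, 0, 0, 0],
    [0, 0.0283, 0.0255, 0, 0, 0, 0],
    [0, 0.0278, 0.0308, 0, 0, 0, 0],
    [0, 0.0263, 0.036, 0, 0, 0, 0],
    [0, 0.0237, 0.0406, 0, 0, 0, 0],
    [0, 0.0203, 0.0447, 0, 0, 0, 0],
    [0, 0.0161, 0.048, 0, 0, 0, 0],
    [0, 0.0113, 0.0503, 0, 0, 0, 0],
    [0, 0.006, 0.0516, 0, 0, 0, 0],
    [0, 0.0008, 0.052, 0, 0, 0, 0],
    [0, -0.0045, 0.051, 0, 0, 0, 0],
    [0, -0.0045, 0.051, 0, 0, 0, 0],
    [0, -0.0045, 0.051, 0, 0, 0, 0]
  ]
}}

```text
t: 9.4
position: [0.5199, 0.156, 0.0504]
orientation: [[-0.989, -0.151, 0.001], [-0.151, 0.989, 0.001], [-0.001, 0.0, -1.0]]
force: [-0.5, 0.3, -0.0]
finger_gap: 0.0002
gripper_force: 0.1
```

Emit:
{"api": "carry_out", "payload": {
  "motion": [
    [0, 0, 0, -0.015, 0, 0, 0],
    [0, 0, 0, -0.03, 0, 0, 0],
    [0, 0, 0, -0.05, 0, 0, 0],
    [0, 0.02, 0, -0.07, 0, 0, 0],
    [0, 0.04, 0, -0.09, 0, 0, 0],
    [0, 0.05, 0, -0.1, 0, 0, 0],
    [0, 0.05, 0, -0.1, 0, 0, 0],
    [0, 0.05, 0, -0.1, 0, 0, 0]
  ]
}}

```text
t: 10.07
position: [0.4699, 0.1486, 0.1514]
orientation: [[-0.988, -0.152, 0.003], [-0.152, 0.988, 0.002], [-0.003, 0.002, -1.0]]
force: [0.9, 0.2, -1.3]
finger_gap: -0.0
gripper_force: 0.0
```

```bash
python3 - <<'E'
from h import *
w=look("pics/w6.png",(60,110,360,310))
E
```

```text
10.0667 [-23.2 137.1 151.4] [ 0.88  0.21 -1.33]
```

View pics/w6.png

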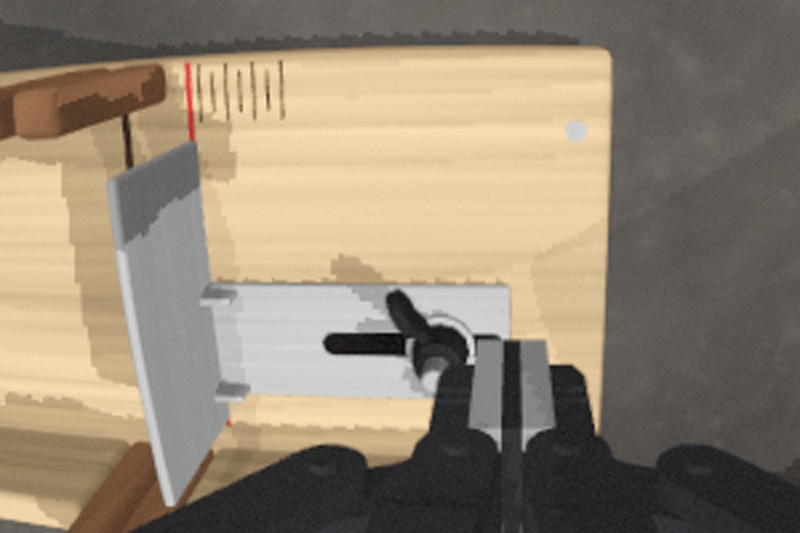

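The wing is again at 231°, with its tip at (397,298), so θ≈7.17, and the stop is still at the line. The last stroke should carry it to about 9.8.

Emit:
{"api": "carry_out", "payload": {
  "motion": [
    [0, -0.022, -0.025, 0.02, 0, 0, 0],
    [0, -0.0455, -0.051, 0.04, 0, 0, 0],
    [0, -0.0455, -0.051, 0.06, 0, 0, 0],
    [0, -0.0455, -0.051, 0.07, 0, 0, 0],
    [0, -0.0455, -0.051, 0.085, 0, 0, 0],
    [0, -0.0455, -0.051, 0.095, 0, 0, 0],
    [0, -0.0455, -0.051, 0.1, 0, 0, 0],
    [0, -0.0455, -0.051, 0.1, 0, 0, 0],
    [0, -0.0455, -0.051, 0.1, 0, 0, 0]
  ]
}}

```text
t: 10.87
position: [0.5223, 0.1051, 0.0506]
orientation: [[-0.988, -0.152, 0.0], [-0.152, 0.988, -0.0], [-0.0, -0.0, -1.0]]
force: [-0.7, 0.4, 0.1]
finger_gap: 0.0003
gripper_force: 0.0
```

Emit:
{"api": "carry_out", "payload": {
  "motion": [
    [0, 0.0048, 0, 0, 0, 0, 0],
    [0, 0.0096, 0.001, 0, 0, 0, 0],
    [0, 0.0141, 0.0027, 0, 0, 0, 0],
    [0, 0.0182, 0.0053, 0, 0, 0, 0],
    [0, 0.0217, 0.0086, 0, 0, 0, 0],
    [0, 0.0246, 0.0125, 0, 0, 0, 0],
    [0, 0.0266, 0.0169, 0, 0, 0, 0],
    [0, 0.0279, 0.0215, 0, 0, 0, 0],
    [0, 0.0283, 0.0264, 0, 0, 0, 0],
    [0, 0.0277, 0.0312, 0, 0, 0, 0],
    [0, 0.0263, 0.0358, 0, 0, 0, 0],
    [0, 0.0241, 0.04, 0, 0, 0, 0],
    [0, 0.0211, 0.0439, 0, 0, 0, 0],
    [0, 0.0174, 0.047, 0, 0, 0, 0],
    [0, 0.0133, 0.0495, 0, 0, 0, 0],
    [0, 0.0133, 0.0495, 0, 0, 0, 0],
    [0, 0.0133, 0.0495, 0, 0, 0, 0]
  ]
}}

```text
t: 12.28
position: [0.501, 0.1514, 0.0498]
orientation: [[-0.989, -0.151, -0.002], [-0.151, 0.989, -0.001], [0.002, -0.001, -1.0]]
force: [-4.6, -2.7, -0.5]
finger_gap: -0.0004
gripper_force: 2.2
```

```bash
python3 - <<'E'
from h import *
s=state(); g=toguide(s["position"],G); print(g,s["force"],np.degrees(np.arctan2(g[0]-20,g[1]-112)))
E
```

```text
[  7.93120319 135.13124272  49.76983652] [-4.60301405 -2.70805886 -0.53539322] -27.553439176092798
```

Emit:
{"api": "carry_out", "payload": {
  "motion": [
    [0, -0.002, 0.0008, 0, 0, 0, 0],
    [0, -0.004, 0.0014, 0, 0, 0, 0],
    [0, -0.005, 0.0017, 0, 0, 0, 0],
    [0, -0.005, 0.0017, 0, 0, 0, 0]
  ]
}}

```text
t: 12.62
position: [0.5043, 0.1527, 0.0494]
orientation: [[-0.989, -0.15, -0.005], [-0.15, 0.989, -0.003], [0.005, -0.002, -1.0]]
force: [-7.7, -3.4, 1.4]
finger_gap: -0.0
gripper_force: 3.6
```

Emit:
{"api": "carry_out", "payload": {
  "motion": [
    [0, 0.004, -0.002, 0, 0, 0, 0],
    [0, 0.008, -0.004, 0, 0, 0, 0],
    [0, 0.008, -0.004, -0.02, 0, 0, 0],
    [0, 0.008, -0.004, -0.04, 0, 0, 0],
    [0, 0.02, 0.005, -0.07, 0, 0, 0],
    [0, 0.035, 0.005, -0.1, 0, 0, 0],
    [0, 0.04, 0.005, -0.1, 0, 0, 0],
    [0, 0.04, 0.005, -0.1, 0, 0, 0],
    [0, 0.04, 0.005, -0.1, 0, 0, 0]
  ]
}}

```text
t: 13.37
position: [0.4664, 0.1535, 0.1508]
orientation: [[-0.988, -0.152, 0.002], [-0.152, 0.988, 0.002], [-0.002, 0.001, -1.0]]
force: [-0.8, 0.1, -0.5]
finger_gap: -0.0
gripper_force: 0.0
```

```bash
python3 - <<'E'
from h import *
w=look("pics/w7.png",(60,110,360,310))
E
```

```text
13.3667 [-25.9 142.5 150.8] [-0.79  0.11 -0.49]
```

View pics/w7.png

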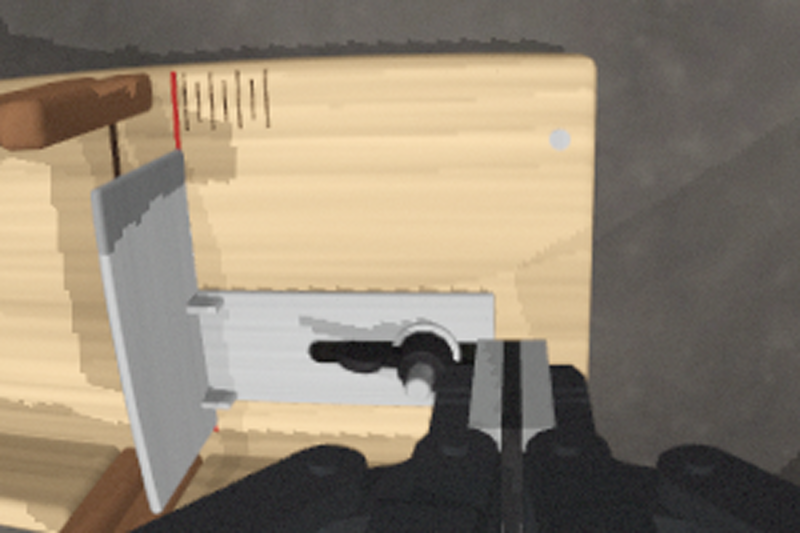

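The wing now lies nearly along the slot, pointing toward the stop. Its end is at about (360,366) and the hub at (425,355), which puts θ at about 9.65. The contact geometry gives 9.7. I'll retreat and check both numerically.

Emit:
{"api": "carry_out", "payload": {
  "motion": [
    [0, 0.01, 0, -0.03, 0, 0, 0],
    [0, 0.02, 0, -0.06, 0, 0, 0],
    [0, 0.03, 0, -0.08, 0, 0, 0],
    [0, 0.04, 0, -0.08, 0, 0, 0],
    [0, 0.04, 0, -0.08, 0, 0, 0],
    [0, 0.04, 0, -0.08, 0, 0, 0],
    [0, 0.04, 0, -0.08, 0, 0, 0],
    [0, 0.04, 0, -0.08, 0, 0, 0]
  ]
}}

```text
t: 14.08
position: [0.4266, 0.1468, 0.2292]
orientation: [[-0.989, -0.151, -0.002], [-0.151, 0.989, -0.002], [0.002, -0.001, -1.0]]
force: [-0.5, -0.1, -0.4]
finger_gap: -0.0002
gripper_force: 0.0
```

```bash
python3 - <<'E'
from h import *
for cam in("wrist","top"):
    w=camera(cam); z=w["range_z"]
    if cam=="top": p=pts(w)
    else:
        K=np.array(w["camera_matrix"]); v,u=np.indices(z.shape); dx=(u-K[0,2])/K[0,0]; dy=(v-K[1,2])/K[0,0]; r=np.hypot(dx,dy)+1e-9
        t=np.tan(r)/r; p=np.stack([dx*t*z,-dy*t*z,-z],-1)@np.array(w["orientation"]).T+np.array(w["position"])
    g=toguide(p,G)
    n=g[(g[...,2]>36)&(g[...,2]<60)&(np.hypot(g[...,0]-20,g[...,1]-112)<36)]
    if len(n)>15:
        q=n[:,:2]; m=q.mean(0); d=np.linalg.svd(q-m)[2][0]; print(cam,len(n),m,"wing deg mod180",np.degrees(np.arctan2(*d))%180, "extent",np.ptp((q-m)@d))
    s=g[(g[...,2]>60)&(g[...,2]<90)&(g[...,1]>15)&(g[...,1]<60)&(abs(g[...,0])<45)]
    print(cam,"plate",len(s),s.mean(0) if len(s) else "")
    b=g[(abs(g[...,2]-22)<4)&(abs(g[...,0]+50)<10)&(abs(g[...,1])<200)]
    if len(b): print("board y ends",np.percentile(b[:,1],[.5,99.5]))
s=state(); print(s["t"],s["force"])
E
```

```text
wrist 211 [ 12.98112781 101.32463336] wing deg mod180 5.033560724288865 extent 35.2146976171074
wrist plate 817 [-1.99239258 28.80090539 76.45765682]
board y ends [-164.15628019  169.78597203]
top 51 [ 18.44982485 111.59195339] wing deg mod180 15.016246301086195 extent 56.037101538875795
top plate 41 [-2.59741652e-02  2.66048122e+01  8.36009466e+01]
board y ends [-166.39134291  113.65987665]
14.1833 [-0.03608727  1.27018597 -0.13158318]
```

```bash
python3 -c "
from h import *
print(job_done())"
```

```text
the job is handed in; nothing more can be done
None
```

I handed the job in after about 14 s of robot time: the end stop's face measures about 24.6 mm from the slot (25 mm wanted), the wing nut is finger-tight at about 9.7 rad, and the hand is clear.

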